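# Bring the milk jug round to the mug

## Task

On the tea table, turn the lazy Susan by pushing the pegs on its rim with your fingertips until the milk jug (the small pitcher with a pouring lip and a loop handle) stands squarely in front of the mug, that is, on the line from the middle of the lazy Susan to the mug that stands on the table beside it. Everything on the lazy Susan must ride round with it, standing: do not touch or lift the jug or the other things on it, and leave the mug and the rest of the table as they are. Finish with the lazy Susan at rest and your hand clear.

Things in the scene. Friction and masses are not known exactly. Their poses are not given: they have to be found in the camera images.
- stand: the fixed foot of the lazy Susan, a dark wooden disc 170 mm across and 16 mm high, mostly hidden under the turning board; it cannot be moved. Origin on the board's turning axis at table height, z up; its -x axis points horizontally at the centre of the mug, so this is the front
- board (a joint): angle (rad) of the lazy Susan's turning board about the vertical axis through the foot's origin, positive counter-clockwise from above, free for nearly two turns either way. The board is a pale wooden disc 350 mm across, its underside 16 mm and its top 30 mm above the table. It turns with light friction (about 1 N pushed at a peg) and stops almost at once when let go
- peg (a point): the top centre of one of six equal upright round wooden pegs, 14 mm thick and rising 42 mm above the board's top (72 mm above the table), which stand around the board's rim on a circle of 160 mm radius, 60 degrees apart. At board angle 0 this peg lies on the foot's +x axis
- jug: the milk jug: small open dark stoneware pitcher, 75 mm high, 66 mm across, pouring lip towards its -y and a loop handle towards its +y reaching 49 mm from its axis; loose on the board, about 80 mm from the board's axis, in one of four places; origin at the centre of its underside, z up
- sugar: lidded white china sugar bowl with a round knob, 62 mm across, 67 mm high, loose on the board; origin at the centre of its underside, z up
- tin: square metal tea tin with a lid, 48 x 48 mm, 73 mm high, loose on the board; origin at the centre of its underside, z up
- honey: round glass honey jar with screw cap, 56 mm across, 70 mm high, loose on the board; origin at the centre of its underside, z up
- mug: the mug: pottery mug 82 mm across and 85 mm high with a loop handle on its +y side, loose on the table beside the lazy Susan, its centre 255 to 270 mm from the turning axis (at least 39 mm of free table between mug body and board); origin at the centre of its underside, z up
- glass: clear tea glass with a handle, 76 mm across, 75 mm high, on the table, a bystander; origin at the centre of its underside, z up
- dish: small shallow dish, 90 mm across, 18 mm high, on the table, a bystander; origin at the centre of its underside, z up
- notebook: notebook 160 x 220 mm, 10 mm thick with a pen on it, on the table, a bystander; origin at the centre of its underside, z up
- spoon: short steel spoon 140 mm long lying on the table, a bystander; origin near its middle
Mind the look-alikes: they are no part of the job. What is shaped like the sugar but blue or red is not meant.

How it is judged:
By the outcome, as a careful person would: the job done as asked, in the order asked, and still so for the second after the job is handed in, with the robot touching nothing.
It also fails if it takes over 48 s, if anything falls off the work surface, if the arm or the gripper's body presses on something with over 40 N, if the wrist force passes 120 N, or if a joint passes its speed limit or range.

## Robot

A 7-joint arm with a two-finger parallel gripper is mounted at the origin on the work surface. World frame = base frame: x ahead of the robot, y to its left, z up, the work surface at z = 0. Lengths are in m, angles in rad, forces in N, time in s.
With the tool pointing down it reaches from about 0.425 to 0.875 m from the base axis. Payload 4.7 kg.
Tool frame: the origin (TCP) lies at the very end of the fingers, on their centre line; the grasp point (between the pads) lies 19 mm behind it (ctrl.grasp_offset is the distance from the TCP to the grasp point, in m); z points along the fingers, y is the direction in which the jaws open and shut (so a half turn about z gives the same grasp; the last joint's range is limited). The gripper opens to 87 mm and grips with 3 to 60 N. Pads are 19 mm wide; open, the fingers measure 117 mm over their backs; the gripper's body (75 mm by 190 mm) begins 51 mm behind the grasp point.
Start: joints at [1.199, 0.321, -0.07, 1.45, 0.023, 1.371, -0.057], TCP at [0.245, -0.602, 0.223] pointing down, gripper open.
Joint ranges: [-2.86, 2.86], [-0.3, 2.09], [-1.38, 1.24], [0.06, 2.45], [-1.56, 4.7], [0.09, 2.05], [-2.69, 2.69]. Speed limits (rad/s): [2.57, 2.57, 3.14, 3.14, 3.14, 3.14, 3.14].

## Interface

Orientations are given as a rotation vector (axis times angle).
In Python, from bench import ctrl gives the robot as it stands.
- The arm moves only by the shell command python3 -m creep 'ROWS' [FORCE]. ROWS is JSON, a list that holds one entry, the list of rows, each a list of 7 numbers: the opening, from 0 (shut) to 1 (fully open), then the shift along the tool's x, y, z in mm, then the turn, a rotation vector about the tool's x, y, z in rad. In form: [[[grip, dx, dy, dz, rx, ry, rz], ...]]. A call has 1 to 5 rows; each row is the pose to reach, as a shift and turn from the pose commanded when the call began, along the tool's axes at that moment; what a row does not reach only later rows make up. A row lasts 1/10 s, in which the tool goes at most 50 mm and 8.59 degrees, less where a joint would pass 70% of its speed; a pose out of reach is approached as far as the arm can. A call with a gripper value outside its range is refused whole. The fingers move at their own pace and stop on an object; FORCE is the grip in N (left out, the last holds). Time passes only in rows, so rows that repeat a pose let the fingers close. It gives the time, the measured TCP pose, the force and the opening at its end, in the units of the state.
- ctrl.get_state(): the state, without advancing time (a new reading comes with each control period).
- ctrl.get_image(name): name is "scene" or "side" or "wrist"; returns the picture (384x512x3 uint8, red, green, blue); there is no depth.
- ctrl.camera_params(name): a dict with "K" (3x3 intrinsics, pixels), "pose" (4x4, takes a point from camera to world coordinates). Camera axes: x right, y down, z forward; pixel columns grow to the right and rows downward; lengths in m; the calibration is good to about 2 mm. A picture is of the moment at which its call begins: read the wrist's pose just before it. camera_params takes no time and is no camera call; for the wrist camera it gives the pose at the moment of the call.
- ctrl.close_job(): hands the job in, once; it reports no verdict.
The state is a dict: "time": time; "joint_positions": joint angles; "qd": joint speeds; "joint_torque": joint torques, N m; "position": TCP position; "tool_rot": TCP orientation; "ft_force": force on the tool from outside, world axes, zero at the start; "torque": the same for the moment, N m; "grip_width": opening from 0.0 (shut) to 1.0 (fully open).
Only numpy, scipy, OpenCV 4.12 (cv2) and the standard library are available. Lean on these libraries where they do the work, as an engineer would, in place of code of your own. Each camera call takes 0.05 s, during which the arm holds its last target. There are 200 camera calls.

## Working session

There is one attempt and no reset: what is moved stays moved. The work goes in short steps, Python scripts to look and compute and a shell command to move; the robot and the scene stay as the last step left them, time stands still between calls to the robot, and variables do not carry over. Pictures are saved under pics/ and viewed, about 8 in all and at most 12, crops included, and the job is handed in when it is done.

```bash
mkdir -p pics; ls; python3 - <<'E'
from bench import ctrl
import cv2, numpy as np
for n in ("scene","side"):
    im=ctrl.get_image(n); cv2.imwrite(f"pics/{n}0.png",im[:,:,::-1])
    p=ctrl.camera_params(n); print(n,np.round(p["K"],1).tolist(),np.round(p["pose"],3).tolist())
s=ctrl.get_state();print(s["time"],s["position"],s["tool_rot"])
E
```

```text
pics
scene [[385.8, 0.0, 253.8], [0.0, 385.8, 195.9], [0.0, 0.0, 1.0]] [[0.046, 0.841, -0.54, 1.266], [0.999, -0.035, 0.03, -0.01], [0.007, -0.541, -0.841, 1.177], [0.0, 0.0, 0.0, 1.0]]
side [[413.9, 0.0, 255.4], [0.0, 413.9, 194.2], [0.0, 0.0, 1.0]] [[0.894, -0.228, 0.385, -0.062], [-0.447, -0.48, 0.755, -1.182], [0.013, -0.847, -0.531, 0.955], [0.0, 0.0, 0.0, 1.0]]
0.1 [ 0.24431155 -0.60179765  0.22157792] [-3.08170647e+00 -6.01979230e-01  7.31221195e-04]
```

View pics/scene0.png

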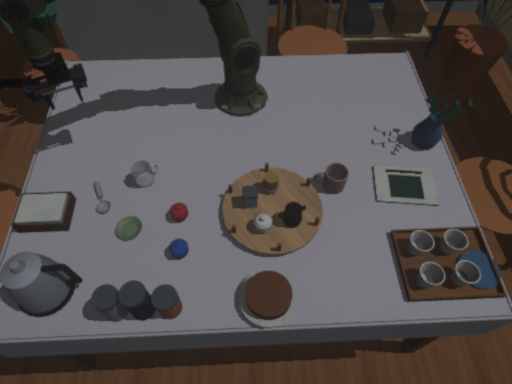

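View pics/side0.png

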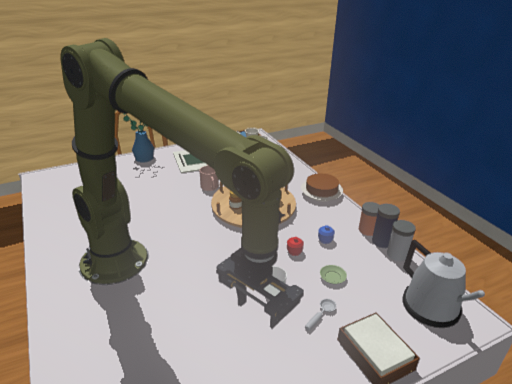

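The scene view shows the board around (272,210), the jug (dark) at about (293,213), the mug at about (336,178), and the other items around them. The side view is partly blocked by the arm. Next I'll take an enlarged crop and measure.

```bash
cat > h.py <<'E'
import cv2, numpy as np
from bench import ctrl
def ray(n,u,v,z,p=None):
    p=p or ctrl.camera_params(n); T=np.array(p["pose"])
    d=T[:3,:3]@np.linalg.solve(np.array(p["K"]),[u,v,1.]); o=T[:3,3]
    return (o+d*(z-o[2])/d[2])
def proj(n,P,p=None):
    p=p or ctrl.camera_params(n); T=np.array(p["pose"]); c=T[:3,:3].T@(np.array(P)-T[:3,3]); q=np.array(p["K"])@c; return q[:2]/q[2]
E
python3 - <<'E'
from h import *
im=cv2.imread("pics/scene0.png")
cv2.imwrite("pics/c0.png",cv2.resize(im[150:260,210:360],None,fx=5,fy=5,interpolation=cv2.INTER_CUBIC))
hsv=cv2.cvtColor(im,cv2.COLOR_BGR2HSV)
m=((hsv[...,0]>5)&(hsv[...,0]<25)&(hsv[...,1]>70)&(hsv[...,2]>90)).astype(np.uint8); m[:150]=0;m[262:]=0;m[:,:210]=0;m[:,350:]=0
m=cv2.morphologyEx(m,cv2.MORPH_OPEN,np.ones((5,5)))
c=max(cv2.findContours(m,0,1)[0],key=cv2.contourArea); h=cv2.convexHull(c)
# keep rim pts at z=.03, fit circle
P=np.array([ray("scene",*q[0],.03)[:2] for q in h])
A=np.c_[2*P,np.ones(len(P))]; s=np.linalg.lstsq(A,(P**2).sum(1),rcond=None)[0]
print(s[:2],np.sqrt(s[2]+s[:2]@s[:2]), cv2.boundingRect(c))
E
```

```text
[0.58210214 0.09214659] 0.17153211966094617 (223, 168, 99, 85)
```

View pics/c0.png

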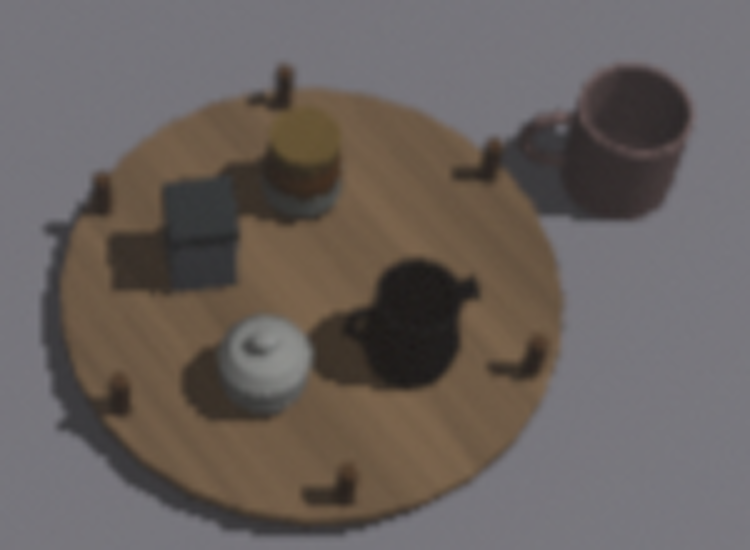

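The crop shows six peg tops at crop pixels (285,68), (103,177), (120,379), (347,468), (539,341) and (492,143). The jug rim centre is near (417,294), its spout pointing right, and the mug rim centre is near (636,109).

```bash
python3 - <<'E'
from h import *
f=lambda u,v,z: ray("scene",u/5+209.6,v/5+149.6,z)[:2]
tops=np.array([f(u,v+4,.072) for u,v in [(285,66),(492,141),(539,339),(347,466),(120,377),(103,175)]])
A=np.c_[2*tops,np.ones(6)]; s=np.linalg.lstsq(A,(tops**2).sum(1),rcond=None)[0]; c=s[:2]
print("centre pegs",c,tops.mean(0),np.sqrt(s[2]+c@c))
c=tops.mean(0)
pol=lambda p:(np.round(p,4),round(np.hypot(*(p-c)),4),round(np.degrees(np.arctan2(*(p-c)[::-1])),1))
for t in tops: print("peg",*pol(t), round((np.degrees(np.arctan2(*(t-c)[::-1])))%60,1))
print("mug",*pol(f(636,109,.085))); print("jug rim",*pol(f(417,294,.075))); print("jug base?",*pol(f(411,352,.03)))
for n,u,v,z in [("sugar",265,343,.08),("tin",200,208,.103),("honey",305,135,.1)]: print(n,*pol(f(u,v,z)))
print("rim check",[proj("scene",[*(c+.175*np.array([np.cos(a),np.sin(a)])),.03]).round(0) for a in np.radians([0,90,180,270])])
for n,(u,v) in dict(glass=(145,172),red=(179,212),blue=(179,248)).items(): print(n,ray("scene",u,v,.04)[:2])
E
```

```text
centre pegs [0.58156045 0.09239883] [0.581678   0.09221744] 0.15903575814836113
peg [0.4218 0.0827] 0.1602 -176.6 3.4
peg [0.4936 0.2236] 0.1582 123.8 3.8
peg [0.6535 0.2351] 0.1599 63.3 3.3
peg [0.7398 0.1016] 0.1584 3.4 3.4
peg [ 0.6702 -0.0404] 0.1594 -56.3 3.7
peg [ 0.5113 -0.0493] 0.1581 -116.4 3.6
mug [0.4761 0.3259] 0.2564 114.3
jug rim [0.6145 0.1583] 0.0738 63.6
jug base? [0.6335 0.1564] 0.0825 51.1
sugar [0.6504 0.0547] 0.0783 -28.6
tin [0.5585 0.0161] 0.0796 -106.9
honey [0.4996 0.0905] 0.0821 -178.8
rim check [array([276., 254.]), array([322., 206.]), array([269., 167.]), array([221., 209.])]
glass [ 0.41763032 -0.35934916]
red [ 0.59183141 -0.22602496]
blue [ 0.72636663 -0.21814566]
```

```bash
cat >> h.py <<'E'
from scipy.spatial.transform import Rotation as R
C=np.array([.5817,.0922])
def togo(xyz,yang):
    """tool-frame shift (mm) and turn to reach xyz pointing down with tool y at world angle yang (deg)"""
    s=ctrl.get_state(); T=R.from_rotvec(s["tool_rot"]); a=np.radians(yang)
    y=np.array([np.cos(a),np.sin(a),0]); z=np.array([0,0,-1.]); M=R.from_matrix(np.c_[np.cross(y,z),y,z])
    return (T.inv().apply(np.array(xyz)-s["position"])*1e3).round(1),(T.inv()*M).as_rotvec().round(3)
def peg(ang,r=.16): return C+r*np.array([np.cos(np.radians(ang)),np.sin(np.radians(ang))])
E
python3 - <<'E'
from h import *
f=lambda u,v,z: ray("scene",u/5+209.6,v/5+149.6,z)[:2]
pol=lambda p:(np.round(p,4),round(np.hypot(*(p-C)),4),round(np.degrees(np.arctan2(*(p-C)[::-1])),1))
print(pol(f(417,294,.105)),pol(f(411,352,.03)))
print(togo([*peg(-56.4),.2],33.6))
E
```

```text
(array([0.6323, 0.1537]), np.float64(0.0796), np.float64(50.6)) (array([0.6335, 0.1564]), np.float64(0.0825), np.float64(51.1))
(array([ 605.6, -359.2,   22.1]), array([-1.000e-03, -1.000e-03, -1.771e+00]))
```

```bash
python3 -m creep '[[[0.5,215,-127,0,0,0,-0.7],[0.5,215,-127,0,0,0,-0.7],[0.5,215,-127,0,0,0,-0.7],[0.5,215,-127,0,0,0,-0.7],[0.5,215,-127,0,0,0,-0.7]]]'; python3 -c "
from h import *
print(togo([*peg(-56.4),.2],33.6))"
```

```text
time: 0.6
position: [0.3968, -0.4017, 0.2222]
tool_rot: [-2.685, -1.63, 0.0]
ft_force: [1.1, -0.7, 0.5]
grip_width: 0.628
(array([446.1,  76.2,  22.2]), array([-0.   , -0.   , -1.066]))
```

```bash
python3 -m creep '[[[0.5,230,40,0,0,0,-0.7],[0.5,230,40,0,0,0,-0.7],[0.5,230,40,0,0,0,-0.7],[0.5,230,40,0,0,0,-0.7],[0.5,230,40,0,0,0,-0.7]]]'; python3 -c "
from h import *
print(togo([*peg(-56.4),.2],33.6))"
```

```text
time: 1.1
position: [0.5404, -0.2145, 0.2224]
tool_rot: [-1.959, -2.456, -0.002]
ft_force: [0.8, -0.3, 0.2]
grip_width: 0.502
(array([140.2, 165.2,  22.8]), array([ 0.001, -0.001, -0.362]))
```

```bash
python3 -m creep '[[[0.45,140,165,22,0,0,-0.362],[0.45,140,165,22,0,0,-0.362],[0.45,140,165,22,0,0,-0.362],[0.45,140,165,22,0,0,-0.362],[0.45,140,165,22,0,0,-0.362]]]'; python3 - <<'E'
from h import *
p=ctrl.camera_params("wrist"); im=ctrl.get_image("wrist"); cv2.imwrite("pics/w1.png",im[:,:,::-1])
np.savez("pics/w1.npz",K=p["K"],pose=p["pose"])
print(togo([*peg(-56.4),.2],33.6)); print([proj("wrist",[*peg(a),.072],p).round() for a in (-116.4,-56.4,3.6)], ctrl.get_state()["grip_width"])
E
```

```text
time: 1.6
position: [0.6711, -0.0398, 0.1991]
tool_rot: [-1.486, -2.764, -0.006]
ft_force: [-0.7, 0.5, 0.2]
grip_width: 0.45
(array([-1.1, -2.1, -1.1]), array([ 0.002, -0.005, -0.001]))
[array([114., 106.]), array([256., 185.]), array([396., 106.])] 0.4543165323253879
```

View pics/w1.png

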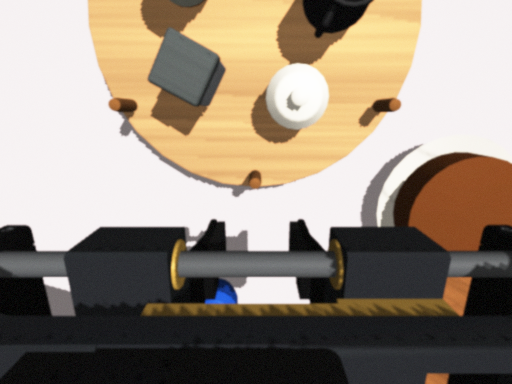

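The wrist view shows pegs at (115,104), (255,182) and (395,104), within 3 px of prediction. The fingers straddle the middle peg, so I can descend.

```bash
python3 -m creep '[[[0.45,0,-1,50,0,0,0],[0.45,0,-1,95,0,0,0],[0.45,0,-1,125,0,0,0],[0.45,0,-1,148,0,0,0],[0.45,0,-1,148,0,0,0]]]'; python3 - <<'E'
from h import *
# push: finger face ahead... tool y points along +tangent; trailing finger inner face at -19.5mm; peg contact when centre leads by ~12.5
for b in (-46.4,-36.4,-26.4,-16.4,-6.4): print(b,togo([*peg(b),.05],b+90))
E
```

```text
time: 2.15
position: [0.6654, -0.0494, 0.0481]
tool_rot: [-1.496, -2.754, 0.007]
ft_force: [-0.8, 0.2, -0.7]
grip_width: 0.452
-46.4 (array([ 7.1, 36.4, -2.1]), array([-0.007, -0.005, -0.185]))
-36.4 (array([14.6, 63.2, -2.3]), array([-0.006, -0.005, -0.36 ]))
-26.4 (array([26.6, 88.4, -2.4]), array([-0.006, -0.006, -0.535]))
-16.4 (array([ 42.9, 111. ,  -2.5]), array([-0.006, -0.006, -0.709]))
-6.4 (array([ 62.8, 130.5,  -2.6]), array([-0.005, -0.007, -0.884]))
```

```bash
python3 -m creep '[[[0.45,0,0,0,0,0,0],[0.45,0,0,0,0,0,0]]]'; python3 - <<'E'
from h import *
p=ctrl.camera_params("wrist"); im=ctrl.get_image("wrist"); cv2.imwrite("pics/w2.png",im[:,:,::-1])
print([proj("wrist",[*peg(a),.072],p).round() for a in (-116.4,-56.4,3.6)], togo([*peg(-56.4),.05],33.6))
E
```

```text
time: 2.35
position: [0.6703, -0.048, 0.0546]
tool_rot: [1.497, 2.759, 0.001]
ft_force: [0.3, 0.0, -0.0]
grip_width: 0.451
[array([-23.,  89.]), array([264., 238.]), array([551.,  84.])] (array([5.8, 3.5, 4.7]), array([ 0.002,  0.002, -0.01 ]))
```

View pics/w2.png

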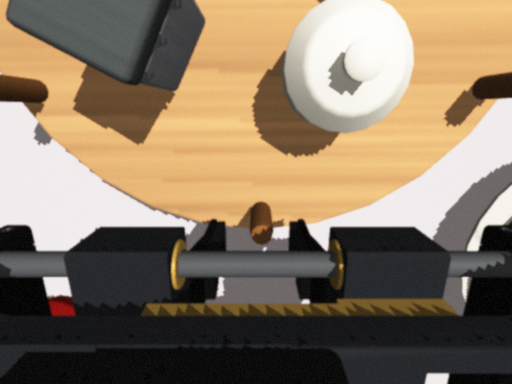

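```bash
python3 -m creep '[[[0.45,2,8,0,0,0,-0.052],[0.45,3,19,0,0,0,-0.122],[0.45,5,30,0,0,0,-0.192],[0.45,8,41,0,0,0,-0.262],[0.45,11,52,0,0,0,-0.332]]]'; python3 - <<'E'
from h import *
s=ctrl.get_state(); d=s["position"][:2]-C; b=np.degrees(np.arctan2(d[1],d[0])); y=R.from_rotvec(s["tool_rot"]).apply([0,1,0])
print(b,np.hypot(*d),np.degrees(np.arctan2(y[1],y[0]))-90)
E
```

```text
time: 2.9
position: [0.7079, -0.0109, 0.0544]
tool_rot: [1.017, 2.969, -0.002]
ft_force: [0.8, -0.6, 0.8]
grip_width: 0.452
-39.24198855659615 0.16299315184381685 -37.811897403450786
```

```bash
python3 -m creep '[[[0.45,1,11,0,0,0,-0.07],[0.45,2,22,0,0,0,-0.14],[0.45,4,33,0,0,0,-0.21],[0.45,7,44,0,0,0,-0.28],[0.45,11,55,0,0,0,-0.35]]]'; python3 - <<'E'
from h import *
s=ctrl.get_state(); d=s["position"][:2]-C; b=np.degrees(np.arctan2(d[1],d[0])); y=R.from_rotvec(s["tool_rot"]).apply([0,1,0])
print(b,np.hypot(*d),np.degrees(np.arctan2(y[1],y[0]))-90)
im=ctrl.get_image("scene"); cv2.imwrite("pics/s2.png",cv2.resize(im[120:300,180:400,::-1],None,fx=3.5,fy=3.2))
E
```

```text
time: 3.4
position: [0.7334, 0.039, 0.0544]
tool_rot: [0.485, 3.1, -0.002]
ft_force: [1.1, -1.2, 0.8]
grip_width: 0.453
-19.32632667108157 0.16072870735861566 -17.786097738634865
```

View pics/s2.png

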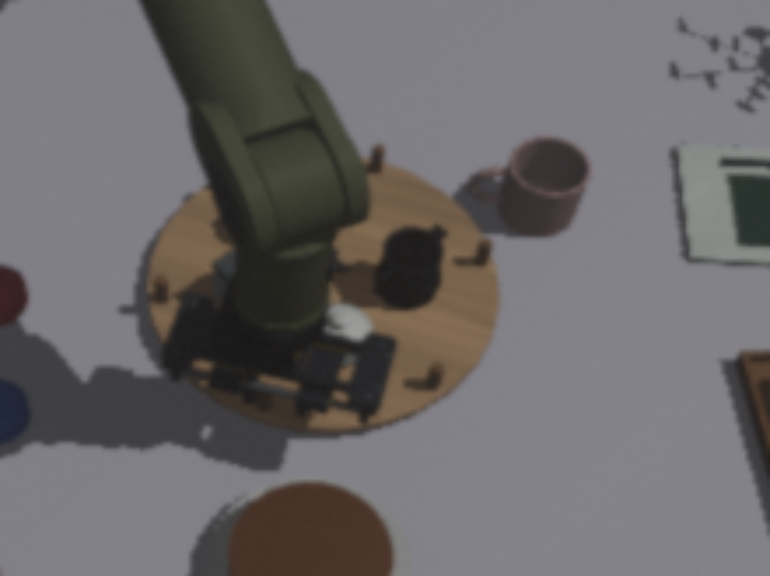

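The scene view shows the board has turned about 33° and the jug is standing at crop (410,268). The mug has not moved. I'll continue.

```bash
python3 -m creep '[[[0.45,1,11,0,0,0,-0.07],[0.45,2,22,0,0,0,-0.14],[0.45,4,33,0,0,0,-0.21],[0.45,6,44,0,0,0,-0.28],[0.45,10,55,0,0,0,-0.35]]]'; python3 - <<'E'
from h import *
s=ctrl.get_state(); d=s["position"][:2]-C; b=np.degrees(np.arctan2(d[1],d[0])); y=R.from_rotvec(s["tool_rot"]).apply([0,1,0])
print(b,np.hypot(*d),np.degrees(np.arctan2(y[1],y[0]))-90)
E
```

```text
time: 3.95
position: [0.7404, 0.0946, 0.054]
tool_rot: [-0.06, 3.138, -0.002]
ft_force: [1.6, -1.4, 0.7]
grip_width: 0.451
0.8733233464779672 0.15873790399277238 2.196011103875165
```

```bash
python3 -m creep '[[[0.45,0,8,0,0,0,-0.05],[0.45,0,15,0,0,0,-0.1],[0.45,1,20,0,0,0,-0.13],[0.45,1,22,0,0,0,-0.14],[0.45,1,22,0,0,0,-0.14]]]'; python3 - <<'E'
from h import *
s=ctrl.get_state(); d=s["position"][:2]-C; b=np.degrees(np.arctan2(d[1],d[0])); print(b,np.hypot(*d))
im=ctrl.get_image("scene")[:,:,::-1]; cv2.imwrite("pics/s3.png",im); cv2.imwrite("pics/s3c.png",cv2.resize(im[150:260,210:360],None,fx=5,fy=5,interpolation=cv2.INTER_CUBIC))
E
```

```text
time: 4.45
position: [0.7374, 0.1179, 0.0531]
tool_rot: [-0.279, 3.129, 0.0]
ft_force: [0.1, 0.3, 1.1]
grip_width: 0.447
9.36916988568566 0.15783821192770933
```

View pics/s3c.png

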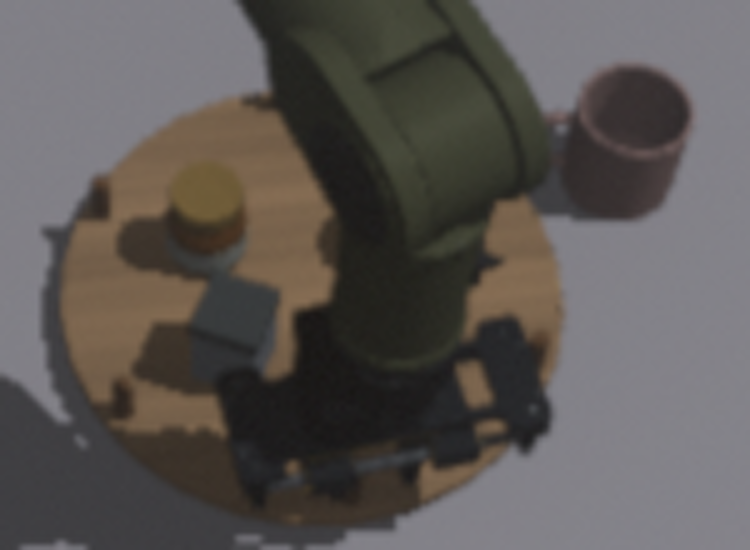

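The jug is hidden by the arm. The visible left pegs, at (100,180) and (122,384), imply about 61° turned, and about 63.5° is needed. I'll nudge 6 mm, centre the fingers, then lift clear and look.

```bash
python3 -m creep '[[[0.45,0,3,0,0,0,-0.02],[0.45,0,6,0,0,0,-0.04],[0.45,0,6,0,0,0,-0.04],[0.45,0,6,0,0,0,-0.04]]]'; python3 -m creep '[[[0.45,0,-6,0,0,0,0],[0.45,0,-12,0,0,0,0],[0.45,0,-12,0,0,0,0],[0.45,0,-12,-40,0,0,0],[0.45,0,-12,-85,0,0,0]]]';  python3 -m creep '[[[0.45,0,0,-50,0,0,0],[0.45,0,-40,-60,0,0,0],[0.45,0,-90,-60,0,0,0],[0.45,0,-140,-60,0,0,0],[0.45,0,-190,-60,0,0,0]]]';python3 -m creep '[[[0.45,0,-50,0,0,0,0],[0.45,0,-100,0,0,0,0],[0.45,0,-150,0,0,0,0],[0.45,0,-170,0,0,0,0],[0.45,0,-170,0,0,0,0]]]'; python3 - <<'E'
from h import *
im=ctrl.get_image("scene")[:,:,::-1]; cv2.imwrite("pics/s4.png",im); cv2.imwrite("pics/s4c.png",cv2.resize(im[150:260,210:360],None,fx=5,fy=5,interpolation=cv2.INTER_CUBIC))
E
```

```text
time: 4.9
position: [0.7361, 0.124, 0.0524]
tool_rot: [0.343, -3.123, -0.001]
ft_force: [0.1, -0.3, 0.0]
grip_width: 0.453
time: 5.4
position: [0.7375, 0.1108, 0.1359]
tool_rot: [0.341, -3.118, 0.0]
ft_force: [1.2, -0.0, 1.9]
grip_width: 0.453
time: 5.9
position: [0.7802, -0.0758, 0.198]
tool_rot: [-0.342, 3.122, -0.001]
ft_force: [0.1, 0.2, -0.0]
grip_width: 0.446
time: 6.4
position: [0.8163, -0.2463, 0.1963]
tool_rot: [0.329, -3.124, 0.003]
ft_force: [-0.5, -0.6, -0.1]
grip_width: 0.447
```

View pics/s4c.png

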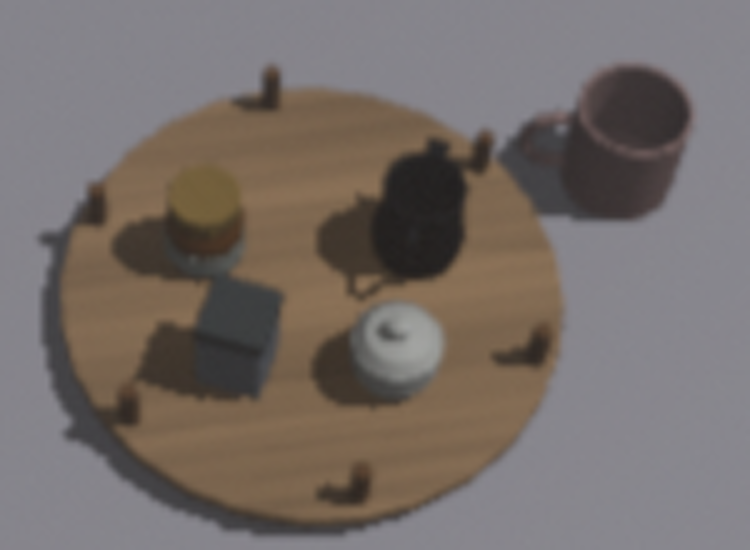

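The view shows everything standing, with the jug rim centre at about (425,187) and the peg tops at (270,68), (484,134), (543,329), (361,466), (128,388) and (96,186).

```bash
python3 - <<'E'
from h import *
f=lambda u,v,z: ray("scene",u/5+209.6,v/5+149.6,z)[:2]
pol=lambda p:(np.round(p,4),round(np.hypot(*(p-C)),4),round(np.degrees(np.arctan2(*(p-C)[::-1])),1))
for t in [(270,68),(484,134),(543,329),(361,466),(128,388),(96,186)]: p=f(t[0],t[1]+2,.072); print(pol(p)[1:], round(np.degrees(np.arctan2(*(p-C)[::-1]))%60,1))
print("rim",pol(f(425,188,.105)),"base",pol(f(418,243,.03)))
# mug rim & jug dark extents
im=cv2.imread("pics/s4c.png"); v=im.max(2)
m=(v<48).astype(np.uint8); m[:, :340]=0; m[:,480:]=0; m[:140]=0;m[300:]=0
m=cv2.morphologyEx(m,cv2.MORPH_OPEN,cv2.getStructuringElement(2,(31,31)))
c=max(cv2.findContours(m,0,1)[0],key=cv2.contourArea); print("jug mask",cv2.boundingRect(c), cv2.contourArea(c))
h=cv2.cvtColor(im,cv2.COLOR_BGR2LAB).astype(int); mm=((h[...,1]>130)).astype(np.uint8); mm[:,:560]=0; mm[300:]=0
mm=cv2.morphologyEx(mm,cv2.MORPH_OPEN,np.ones((21,21))); c=max(cv2.findContours(mm,0,1)[0],key=cv2.contourArea); print("mug",cv2.boundingRect(c))
# predicted outlines
for n,P,r,zs in (("mug",[.4761,.3259],.041,(.085,0)),("jug",f(425,188,.105),.033,(.105,.03))):
  Q=np.array([proj("scene",[P[0]+r*np.cos(a),P[1]+r*np.sin(a),z]) for z in zs for a in np.linspace(0,6.28,60)]); Q=(Q-[209.6,149.6])*5
  print(n,"pred box",Q.min(0).round(),Q.max(0).round())
E
```

```text
(np.float64(0.1617), np.float64(-172.8)) 7.2
(np.float64(0.159), np.float64(127.1)) 7.1
(np.float64(0.1597), np.float64(66.8)) 6.8
(np.float64(0.1581), np.float64(6.6)) 6.6
(np.float64(0.1592), np.float64(-53.2)) 6.8
(np.float64(0.1595), np.float64(-113.3)) 6.7
rim (array([0.55  , 0.1674]), np.float64(0.0816), np.float64(112.8)) base (array([0.5463, 0.1701]), np.float64(0.0856), np.float64(114.5))
jug mask (372, 154, 91, 123) 8427.5
mug (577, 64, 106, 151)
mug pred box [559.  63.] [695. 224.]
jug pred box [368. 148.] [474. 288.]
```

The pegs give a turn of 63.3°, which puts the jug at about 114° (112.8–114.5 measured directly) against the mug's 114.3°. I'll make one independent check from the side camera.

```bash
python3 - <<'E'
from h import *
im=ctrl.get_image("side")[:,:,::-1]; cv2.imwrite("pics/d5.png",im); cv2.imwrite("pics/d5c.png",cv2.resize(im[150:240,180:310],None,fx=6,fy=6,interpolation=cv2.INTER_CUBIC))
g=lambda P:((proj("side",P)-[180,150]+.4)*6).round()
u=lambda a,r:C+r*np.array([np.cos(np.radians(a)),np.sin(np.radians(a))])
for a in (110,114,118): print(a,"jug rim",g([*u(a,.0805),.105]),"mug rim",g([*u(a,.2565),.085]))
E
```

```text
110 jug rim [362. 168.] mug rim [193. 108.]
114 jug rim [357. 171.] mug rim [175. 116.]
118 jug rim [351. 174.] mug rim [158. 126.]
```

View pics/d5c.png

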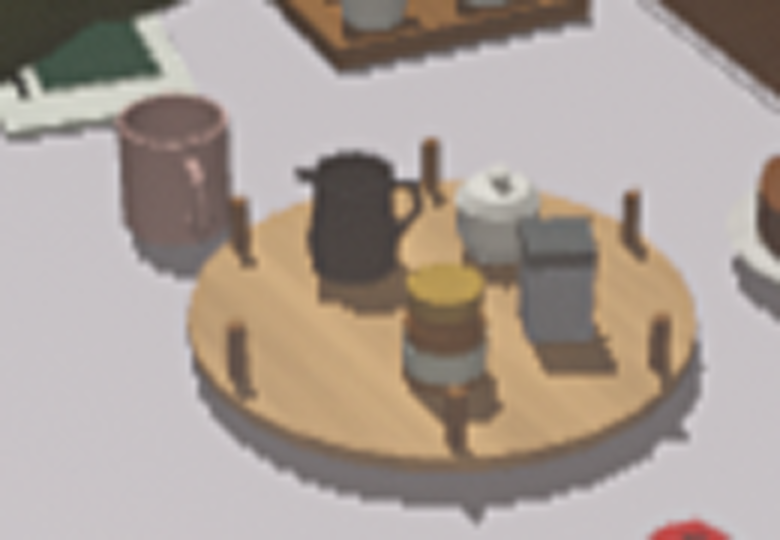

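In the side view the jug rim centre is at about (356,170) and the mug rim centre at about (174,118). Both match the 114° prediction, (357,171) and (175,116). Everything is standing and the hand is clear.

```bash
python3 -c "
from bench import ctrl
print(ctrl.close_job())"
```

```text
the job is handed in; nothing more can be done
None
```

I turned the lazy Susan about 63° counter-clockwise and handed the job in, with the milk jug now in front of the mug. I straddled one rim peg with the fingertips and pushed it round its arc. Then I backed off, lifted straight up and moved the hand clear. The clock read about 6.5 s of the 48 s allowed.

- **Alignment:** The pegs put the jug at about 114.1° round the turning axis, against 114.3° for the mug. The side camera matched 114° for both.
- **Disagreement:** Reading the jug directly in the scene camera gave 112.8° from its rim and 114.5° from its base. I take the alignment as good to about 1°.
- **Everything else:** All four things on the board were still standing. The mug had not moved. I did not re-check the glass, dish, notebook or spoon, but nothing came near them. Wrist forces in the readings after each move stayed under about 3 N.
- **One wobble:** After coming down over the peg, the tool swung by up to about 10 mm before settling. A close look showed the peg still between the fingers, so I carried on.

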